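# Clamp a rock core in the V-block

### The arm

A 6-joint arm with a two-finger parallel gripper is mounted at the origin on the work surface. World frame = base frame: x ahead of the robot, y to its left, z up, the work surface at z = 0. Lengths are in m, angles in degrees, forces in N, time in s.
With the tool pointing down it reaches from about 0.4 to 0.825 m from the base axis. Payload 7 kg.
Tool frame: the origin (TCP) lies midway between the tips of the shut fingers; the grasp point (between the pads) lies r.tcp_to_grasp behind it (r.tcp_to_grasp is the distance from the TCP to the grasp point, in m); x points along the fingers, y is the direction in which the jaws open and shut, and the axes are right-handed (so a half turn about x gives the same grasp; the last joint's range is limited). The gripper opens to 88 mm and grips with 3 to 60 N. Pads are 19 mm wide; open, the fingers measure 130 mm over their backs; the gripper's body (78 mm by 193 mm) begins 47 mm behind the grasp point.
Start: joints at [16.507, 20.546, 0.682, 0, -70.136, -16.507], TCP at [0.675, -0, 0.205] pointing down, gripper open.
Joint ranges: [-176.03, 176.03], [-82.01, 121.73], [-58.28, 71.71], [-173.87, 95.51], [-174.79, -0.11], [-173.66, 173.66]. Speed limits (degrees/s): [136.94, 136.94, 172.46, 180, 180, 180].

### API

Orientations are given as [roll, pitch, yaw] about the fixed x, y, z axes, in that order (R = Rz(yaw) Ry(pitch) Rx(roll)).
In Python, from plant import r gives the robot as it stands.
- The arm moves only by the tool carry_out, never from a script. Its argument "moves" is a list of rows, each a list of 7 numbers: the shift along the world's x, y, z in mm, then the turn, a rotation vector about the world's x, y, z in rad, then the opening in per cent of the stroke, from 0 (shut) to 100 (fully open). In form: [[x, y, z, wx, wy, wz, claw], ...]. A call has 1 to 5 rows; each row is the pose to reach, as a shift and turn from the pose commanded when the call began; what a row does not reach only later rows make up. A row lasts 1/10 s, in which the tool goes at most 50 mm and 8.59 degrees, less where a joint would pass 70% of its speed; a pose out of reach is approached as far as the arm can. A call with a gripper value outside its range is refused whole. The fingers move at their own pace and stop on an object; "squeeze" is the grip in N (left out, the last holds). Time passes only in rows, so rows that repeat a pose let the fingers close. It gives the time, the measured TCP pose, the force and the opening at its end, in the units of the state.
- r.get_state(): the state, without advancing time (a new reading comes with each control period).
- r.capture(name): name is "scene" or "side" or "wrist"; returns the picture (400x640x3 uint8, blue, green, red); there is no depth.
- r.camera_params(name): a dict with "K" (3x3 intrinsics, pixels), "rvec" (rotation vector, rad) and "tvec" (3), from world to camera coordinates, as OpenCV has them. Camera axes: x right, y down, z forward; pixel columns grow to the right and rows downward; lengths in m; the calibration is good to about 2 mm. A picture is of the moment at which its call begins: read the wrist's pose just before it. camera_params takes no time and is no camera call; for the wrist camera it gives the pose at the moment of the call.
- r.close_job(): hands the job in, once; it reports no verdict.
The state is a dict: "time_s": time; "joints": joint angles; "qd": joint speeds; "joint_torque": joint torques, N m; "tcp_pos": TCP position; "eef_rot": TCP orientation; "contact_force": force on the tool from outside, world axes, zero at the start; "moment": the same for the moment, N m; "gripper_width": finger opening in m.
Only numpy, scipy, OpenCV 4.12 (cv2) and the standard library are available. Lean on these libraries where they do the work, as an engineer would, in place of code of your own. Each camera call takes 0.05 s, during which the arm holds its last target. There are 200 camera calls.

### The job

Take the longer of the two rock cores off its wooden cradle, lay it in the V of the steel clamping fixture, and push it under the rubber foot until it is firmly up against the rubber button of the end stop, without ramming it. Then flip the cam lever over until it snaps past centre and lies fully home, so that the foot clamps the core, without forcing the lever or bearing hard on the fixture. Leave the other things where they are.

Things in the scene. Friction and masses are not known exactly. Their poses are not given: they have to be found in the camera images.
- core: the longer rock core: grey stone cylinder 38 mm across, 110 mm long, 0.2 to 0.45 kg, lying on one of two wooden cradles. Origin at its middle, on its axis; x runs along it. The ends are alike, either may face the stop. Sliding it along the V takes a few N at most.
- short_core: the shorter rock core, 38 mm across, 62 mm long, on the other cradle; leave it alone. Origin at its middle, x along it. The cradles are fixed V-grooved wooden blocks, 72 mm long and 29 mm wide (narrower than the cores, so fingers pass beside them); the core's axis lies 42 mm above the table.
- fixture: fixed steel V-block fixture. Origin on the table under the clamp's foot; x runs along the V towards the end stop, y to the side the lever closes to, z up. Base plate 12 mm thick, x -120 to 66, y -66 to 58 mm. The V block (90 degrees) runs x -112 to 12 mm at y = 0; 29 mm wide, top edges 50 mm up. A core in the V has its axis at y = 0, 62 mm above the table.
- foot: round rubber foot of the clamp, 20 mm across, at x = 0, y = 0 of the fixture (its origin goes with it: z = 0 when open, 6 mm lower on a clamped core). Open, its underside is 87 mm above the table, 6 mm clear of a core in the V. It presses down on the core when the lever is closed.
- clamp_top (a point): middle of the top of the clamp arm over the foot, 120 mm above the table. The arm, 26 mm wide (fixture x -13 to 13) and 104 to 120 mm up, reaches over the V from a post at fixture y -59 to -37 mm. A core cannot be lowered in there: lay it in the V on the -x side of the arm and slide it along under the foot.
- stop: end stop, a fixed upright bracket on the fixture, 12 mm thick, 34 mm wide, 78 mm high. Origin in it, at fixture x = 54 mm on the axis of a core in the V; x as the fixture's. Its screw, with a springy rubber button (18 mm across, about 5 N per mm over 5 mm), stands out along -x. The button's face is 14 to 34 mm from this origin, as the last user left it: not measured, to be found by feel.
- pivot (a point): the lever's pivot pin, 144 mm above the table straight over the foot; the pin runs along the fixture's x
- lever_end (a point): end of the cam lever on its mid-line, 95 mm from the pivot. The lever is a flat black paddle, 18 mm wide (along the fixture's x) and 10 mm thick, from 33 to 95 mm from the pivot, on a narrower steel shank.
- lever (a joint): lever angle, rad. 0: open, leaning 0.3 back from upright over the post (-y); grows as it comes over to +y (0.3 upright). It works against a strong spring, up to about 10 N at the lever's end near 1.0, less and less to dead centre at 1.60; let go before that, it springs back open. Past 1.60 it snaps by itself to its stop at 1.90 (level, along +y).
- tin: round aluminium sample tin with lid, 68 mm across, 43 mm high, origin under its middle; leave it alone
- ring: steel specimen ring, 70 mm across, 20 mm high, origin under its middle; leave it alone
Not all that is in view belongs to the job. What is shaped like the core but blue is not meant.

How it is judged:
By the outcome, as a careful person would: the job done as asked, in the order asked, and still so for the second after the job is handed in, with the robot touching nothing.
It also fails if it takes over 64 s, if anything falls off the work surface, if the arm or the gripper's body presses on something with over 40 N, if the wrist force passes 120 N, or if a joint passes its speed limit or range.

## Working session

There is one attempt and no reset: what is moved stays moved. The work goes in short steps, Python scripts to look and compute and a tool call to move; the robot and the scene stay as the last step left them, time stands still between calls to the robot, and variables do not carry over. Pictures are saved under pics/ and viewed, about 8 in all and at most 12, crops included, and the job is handed in when it is done.

Besides the shell and the picture viewer there is one more tool, called after "Call:" by a JSON object that holds its "api" and its "payload", one argument or row to a line. carry_out: Moves the arm, as the interface text tells. Its arguments: {"type":"object","properties":{"moves":{"type":"array"},"squeeze":{"type":"number"}},"required":["moves"]}

```bash
ls; mkdir -p pics; python3 - <<'E'
from plant import r
import cv2
for n in ("scene","side","wrist"):
    cv2.imwrite(f"pics/{n}0.png",r.capture(n))
    p=r.camera_params(n); print(n,p)
print(r.get_state(), r.tcp_to_grasp)
E
```

```text
pics
scene {'K': array([[398.91099521,   0.        , 320.4128724 ],
       [  0.        , 398.91099521, 209.61243014],
       [  0.        ,   0.        ,   1.        ]]), 'rvec': array([ 1.10463578,  2.18299857, -1.17783613]), 'tvec': array([ 0.29747402, -0.12954006,  1.54055011])}
side {'K': array([[392.70405551,   0.        , 319.10436158],
       [  0.        , 392.70405551, 199.01145279],
       [  0.        ,   0.        ,   1.        ]]), 'rvec': array([ 2.24053393, -0.34430629,  0.18393995]), 'tvec': array([-0.48621872,  0.21448488,  1.04625645])}
wrist {'K': array([[291.06202584,   0.        , 321.97476204],
       [  0.        , 291.06202584, 198.39566411],
       [  0.        ,   0.        ,   1.        ]]), 'rvec': array([-1.16475980e-04,  3.10150475e+00,  4.87561979e-01]), 'tvec': array([ 0.67150497, -0.03720234,  0.39213523])}
{'time_s': 0.15, 'joints': array([ 1.65080520e+01,  2.05828900e+01,  6.46023959e-01, -1.37515631e-02,
       -7.01361059e+01, -1.65089046e+01]), 'qd': array([ 0.10393469, -0.10397726,  0.19425777,  0.03541404, -0.03246023,
        0.04020697]), 'joint_torque': array([ 1.39394037e-04, -5.83274567e+01,  2.93289685e+01,  7.00122759e+00,
        8.75052094e-03, -9.76538854e-05]), 'tcp_pos': array([ 6.74604025e-01, -2.17984667e-05,  2.03832249e-01]), 'eef_rot': array([  96.46292275,   89.92589123, -173.54261075]), 'contact_force': array([ 0.52689055,  0.49369725, -0.26733658]), 'moment': array([-0.00516587,  0.02055375,  0.04924091]), 'gripper_width': 0.08764355861762085} 0.0188
```

View pics/scene0.png

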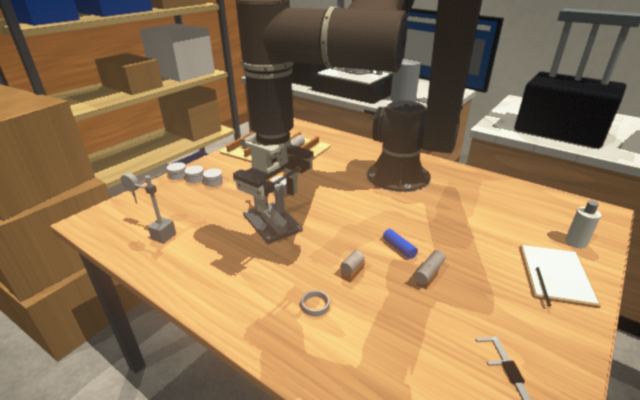

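View pics/side0.png

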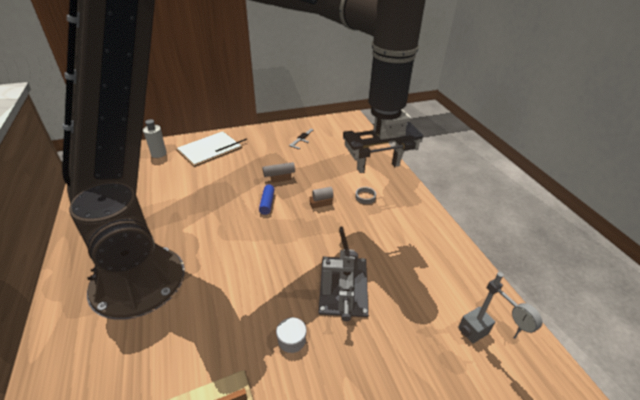

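Scene: long core near (430,268) and short core (352,264), blue decoy (400,243), fixture (272,215). Side: long core (279,172), short core (321,197), decoy (267,198), fixture (345,285). The longer grey one fits; I'll confirm it in an enlarged composite.

```bash
cat > h.py <<'E'
import numpy as np, cv2
from plant import r
def cam(n):
    p=r.camera_params(n); R=cv2.Rodrigues(np.array(p["rvec"]))[0]; return p["K"],R,np.array(p["tvec"]).ravel()
def ray(n,uv,c=None):
    K,R,t=c or cam(n); d=R.T@np.linalg.solve(K,[uv[0],uv[1],1.]); return -R.T@t,d/np.linalg.norm(d)
def cast(n,uv,z,c=None):
    o,d=ray(n,uv,c); return o+d*(z-o[2])/d[2]
def tri(a,ua,b,ub):
    A=np.zeros((3,3));v=np.zeros(3);L=[ray(a,ua),ray(b,ub)]
    for o,d in L:
        P=np.eye(3)-np.outer(d,d);A+=P;v+=P@o
    x=np.linalg.solve(A,v); return x,[np.linalg.norm(np.cross(x-o,d)) for o,d in L]
def proj(n,X):
    K,R,t=cam(n); return cv2.projectPoints(np.array(X,float).reshape(-1,3),cv2.Rodrigues(R)[0],t,K,None)[0].reshape(-1,2)
E
python3 - <<'E'
from h import *
s=cv2.imread("pics/side0.png"); c=cv2.imread("pics/scene0.png")
def z(im,x0,y0,w,h): return cv2.resize(im[y0:y0+h,x0:x0+w],(400,300),interpolation=cv2.INTER_CUBIC)
cv2.imwrite("pics/comp1.png",np.vstack([np.hstack([z(s,250,150,100,75),z(s,300,225,100,75)][:2]),np.hstack([z(c,340,225,120,90),z(c,220,160,100,75)])]))
for n,k in (("side",((279,172),(321,197),(345,285),(366,196),(292,335))),("scene",((430,268),(352,264),(272,222),(315,303)))):
    for u in k: print(n,u,cast(n,u,.042).round(3))
E
```

```text
side (279, 172) [0.465 0.312 0.042]
side (321, 197) [0.562 0.14  0.042]
side (345, 285) [ 0.511 -0.211  0.042]
side (366, 196) [0.703 0.103 0.042]
side (292, 335) [ 0.347 -0.307  0.042]
scene (430, 268) [0.469 0.332 0.042]
scene (352, 264) [0.576 0.159 0.042]
scene (272, 222) [ 0.557 -0.141  0.042]
scene (315, 303) [0.743 0.164 0.042]
```

View pics/comp1.png

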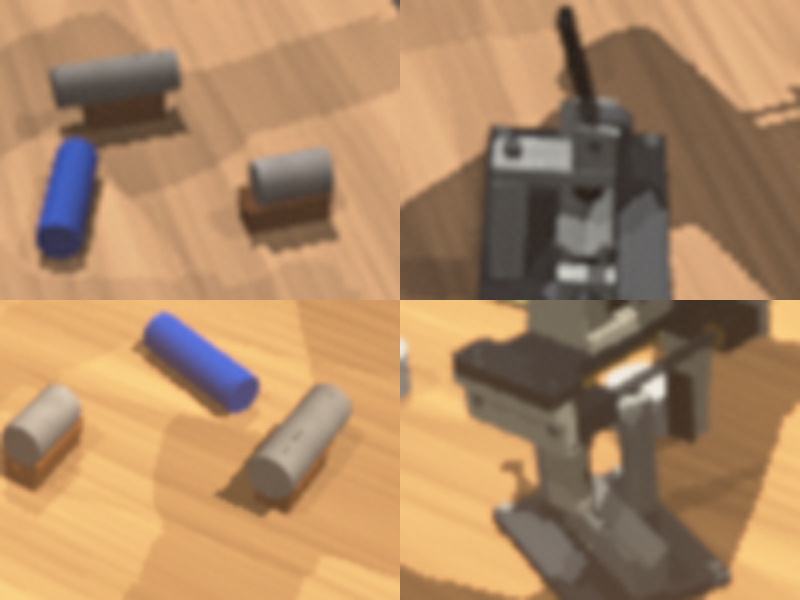

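```bash
python3 - <<'E'
from h import *
K,R,t=cam("wrist"); print("cam",-R.T@t, R.round(3))
from scipy.spatial.transform import Rotation as Ro
s=r.get_state();print(Ro.from_euler('xyz',s['eef_rot'],degrees=True).as_matrix().round(2))
for n in("side","scene"): K,R,t=cam(n); print(-R.T@t)
print(tri("side",(279,172),"scene",(430,268)),tri("side",(321,197),"scene",(352,264)))
for n in ("side","scene"):
    im=cv2.imread(f"pics/{n}0.png")
E
```

```text
cam [ 0.67229133 -0.08464961  0.38331683] [[-1.    -0.     0.002]
 [ 0.     0.952  0.307]
 [-0.002  0.307 -0.952]]
[[-0. -1.  0.]
 [-0.  0.  1.]
 [-1.  0. -0.]]
[ 0.24400268 -0.78369085  0.83866341]
[1.26598879 0.57006048 0.74220581]
(array([0.465214  , 0.32775095, 0.03437467]), [np.float64(0.003782949258987357), np.float64(0.00378294925898736)]) (array([0.56576364, 0.1528731 , 0.03132684]), [np.float64(0.0006457476247855057), np.float64(0.0006457476247855029)])
```

Call:
{"api": "carry_out", "payload": {
  "moves": [
    [-35,-35,30,0,0,0,100],
    [-70,-70,60,0,0,0,100],
    [-105,-105,90,0,0,0,100],
    [-140,-140,120,0,0,0,100],
    [-165,-170,150,0,0,0,100]
  ]
}}

```text
time_s: 0.65
tcp_pos: [0.5248, -0.1523, 0.3377]
eef_rot: [70.8, 90.0, 160.8]
contact_force: [1.3, 0.3, 0.8]
gripper_width: 0.0878
```

```bash
python3 - <<'E'
from h import *
import pickle
c=cam("wrist");w=r.capture("wrist");pickle.dump(c,open("w1.pkl","wb"))
cv2.imwrite("pics/wrist1.png",w)
print(r.get_state()['tcp_pos'],-c[1].T@c[2])
E
```

```text
[ 0.52327587 -0.15620264  0.34431452] [ 0.52237139 -0.23694917  0.51710938]
```

View pics/wrist1.png

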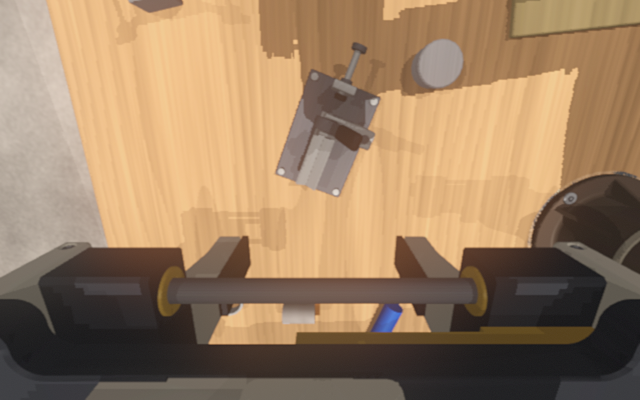

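Wrist view: fixture plate with corners near (312,69), (381,97), (276,172), (339,196). The stop is at the top (345,85), the post and lever point right, the V opening points to the bottom, and the tin is at (438,63). I'll enlarge it for the corners.

```bash
python3 - <<'E'
import pickle
from h import *
c=pickle.load(open("w1.pkl","rb"));w=cv2.imread("pics/wrist1.png")
z=cv2.resize(w[35:205,260:400],None,fx=3.5,fy=3.5,interpolation=cv2.INTER_CUBIC);cv2.imwrite("pics/fix.png",z)
def fit(px,z=.012):
    W=np.array([cast("wrist",p,z,c)[:2] for p in px]); F=np.array([[66,58],[66,-66],[-120,58],[-120,-66]])/1000.
    a,b=W.mean(0),F.mean(0); U,S,Vt=np.linalg.svd((F-b).T@(W-a)); R=(U@Vt).T
    o=a-R@b; print("origin",o,"yaw",np.degrees(np.arctan2(R[1,0],R[0,0])),"det",np.linalg.det(R)); print("resid mm",((W-(F@R.T+o))*1000).round(1).tolist())
fit([(312,69),(381,97),(276,172),(339,196)])
E
```

```text
origin [ 0.50801706 -0.21186177] yaw -111.15450963481568 det 0.9999999999999999
resid mm [[-0.7, 3.6], [2.3, 0.9], [-2.4, -2.2], [0.8, -2.4]]
```

View pics/fix.png

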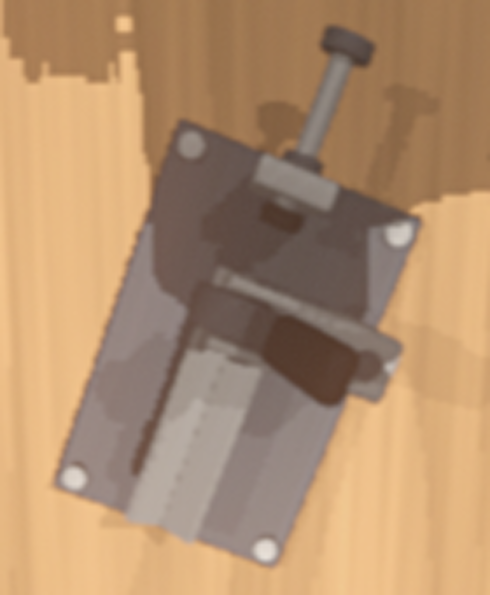

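Call:
{"api": "carry_out", "payload": {
  "moves": [
    [-10,50,-8,0,0,0,100],
    [-20,98,-16,0,0,0,100],
    [-28,146,-24,0,0,0,100],
    [-35,195,-32,0,0,0,100],
    [-42,240,-40,0,0,0,100]
  ]
}}

```text
time_s: 1.2
tcp_pos: [0.4839, 0.0904, 0.2968]
eef_rot: [-45.1, 90.0, 44.9]
contact_force: [1.4, 0.2, -0.1]
gripper_width: 0.0879
```

Call:
{"api": "carry_out", "payload": {
  "moves": [
    [-3,48,0,0,0,0,100],
    [-6,96,0,0,0,0,100],
    [-9,144,0,0,0,0,100],
    [-12,192,0,0,0,0,100],
    [-15,240,0,0,0,0,100]
  ]
}}

```text
time_s: 1.7
tcp_pos: [0.469, 0.3306, 0.297]
eef_rot: [-17.8, 90.0, 72.2]
contact_force: [0.8, -0.3, 0.3]
gripper_width: 0.0878
```

Call:
{"api": "carry_out", "payload": {
  "moves": [
    [0,25,0,0,0,0,100],
    [0,25,0,0,0,0,100]
  ]
}}

```text
time_s: 1.9
tcp_pos: [0.469, 0.3567, 0.2954]
eef_rot: [135.6, 89.9, -134.2]
contact_force: [-0.2, 0.6, -0.8]
gripper_width: 0.0878
```

```bash
python3 - <<'E'
import pickle
from h import *
c=pickle.load(open("w1.pkl","rb"))
u=lambda x,y:((x+.5)/3.5-.5+260,(y+.5)/3.5-.5+35)
px=[u(182,120),u(421,218),u(55,487),u(277,566)]
W=np.array([cast("wrist",p,.012,c)[:2] for p in px]); F=np.array([[66,58],[66,-66],[-120,58],[-120,-66]])/1000.
print("lens",[np.linalg.norm(W[a]-W[b]).round(4) for a,b in((0,1),(2,3),(0,2),(1,3))])
a,b=W.mean(0),F.mean(0); U,S,Vt=np.linalg.svd((F-b).T@(W-a)); R=(U@Vt).T;o=a-R@b
print("origin",o,"yaw",np.degrees(np.arctan2(R[1,0],R[0,0])),((W-(F@R.T+o))*1000).round(1).tolist())
f=lambda x,y,z:(R.T@(cast("wrist",u(x,y),z,c)[:2]-o)*1000).round(1)
print("V end", f(128,517,.05),f(195,540,.05),"stop top",f(258,157,.078),f(336,211,.078), "arm post end",f(392,348,.12))
c=cam("wrist");w=r.capture("wrist");pickle.dump(c,open("w2.pkl","wb"));cv2.imwrite("pics/wrist2.png",w)
print(r.get_state())
cv2.imwrite("pics/scene2.png",r.capture("scene"))
E
```

```text
lens [np.float64(0.1192), np.float64(0.1209), np.float64(0.1834), np.float64(0.1826)]
origin [ 0.50920219 -0.21097671] yaw -110.75901975041907 [[-1.9, 2.4], [2.6, 0.5], [-1.7, -0.5], [0.9, -2.5]]
V end [-110.1   17.2] [-109.5  -16.4] stop top [56.6 17.9] [ 48.9 -19.2] arm post end [  8.2 -54.5]
{'time_s': 1.95, 'joints': array([ 5.61370342e+01,  9.89736064e+00, -2.00476160e+00, -1.11930216e-02,
       -7.82124173e+01, -5.60164228e+01]), 'qd': array([-1.69094342, -1.77427924, -1.19327618,  0.10637217, -0.24077691,
        0.62923416]), 'joint_torque': array([  1.00536872, -43.56351614,  31.06237292,   7.28716761,
         0.0679597 ,  -0.15046853]), 'tcp_pos': array([0.4691386 , 0.35504905, 0.29575661]), 'eef_rot': array([ 140.55435849,   89.88493774, -129.32732765]), 'contact_force': array([ 0.85552799, -0.52408048, -0.56457977]), 'moment': array([-0.10690187, -0.02673923, -0.00387362]), 'gripper_width': 0.0875572926863588}
```

View pics/wrist2.png

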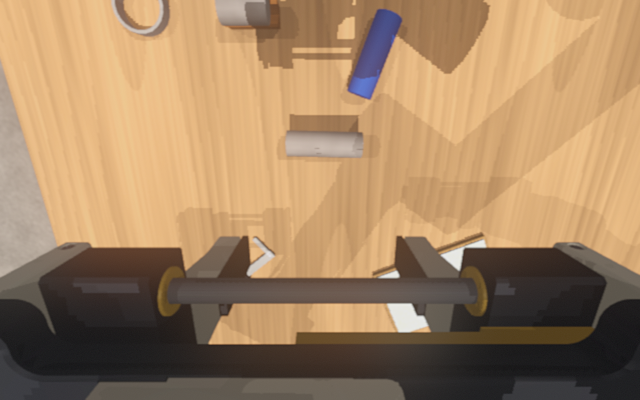

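Wrist view: long grey core at (286–363, 130–157), lying almost along world x, alone and clearly longer than the short one at the top (245,10). The blue decoy is at (375,55). Next I'll measure the core by mask.

```bash
python3 - <<'E'
import pickle
from h import *
c=pickle.load(open("w2.pkl","rb"));w=cv2.imread("pics/wrist2.png")
hsv=cv2.cvtColor(w,cv2.COLOR_BGR2HSV); m=((hsv[...,1]<70)&(hsv[...,2]>60)).astype(np.uint8)
m[:110]=0;m[180:]=0;m[:,:270]=0;m[:,380:]=0
m=cv2.morphologyEx(m,cv2.MORPH_OPEN,np.ones((3,3)))
k=max(cv2.findContours(m,0,2)[0],key=cv2.contourArea);q=cv2.minAreaRect(k);print(q,cv2.boundingRect(k))
B=cv2.boxPoints(q);B=B[np.argsort(B[:,0])];e1,e2=B[:2].mean(0),B[2:].mean(0)
# silhouette mid-line ~ axis at z=.042 (slightly nearer)
P=[cast("wrist",e,.045,c) for e in(e1,e2)];print(e1,e2,P,np.linalg.norm(P[0]-P[1]),np.degrees(np.arctan2(*(P[0]-P[1])[[1,0]])),(P[0]+P[1])/2)
E
```

```text
((323.5814514160156, 143.89315795898438), (77.30601501464844, 24.550514221191406), 1.7899105548858643) (285, 132, 78, 26)
[284.9473  142.68584] [362.2156  145.10048] [array([0.52004316, 0.32494468, 0.045     ]), array([0.40693116, 0.32810145, 0.045     ])] 0.11315603982476333 -1.5986188715188134 [0.46348716 0.32652306 0.045     ]
```

Core middle ≈ (0.4635, 0.3265), axis at −1.6° to world x (length 113 mm, 3 % over). Fixture origin ≈ (0.509, −0.211), yaw −110.8°. Now turning the jaws across the core and descending.

Call:
{"api": "carry_out", "payload": {
  "moves": [
    [-2,-8,-20,0,0,0.149,100],
    [-4,-16,-45,0,0,0.298,100],
    [-5,-24,-70,0,0,0.447,100],
    [-5,-29,-100,0,0,0.596,100],
    [-5,-29,-130,0,0,0.745,100]
  ]
}}

```text
time_s: 2.5
tcp_pos: [0.4648, 0.3228, 0.1668]
eef_rot: [-77.9, 89.9, 55.0]
contact_force: [0.6, 0.3, -1.0]
gripper_width: 0.0875
```

Call:
{"api": "carry_out", "payload": {
  "moves": [
    [0,0,0,0,0,0.149,100],
    [0,0,0,0,0,0.298,100],
    [0,0,0,0,0,0.447,100],
    [0,0,0,0,0,0.596,100],
    [0,0,0,0,0,0.745,100]
  ]
}}

```text
time_s: 3.0
tcp_pos: [0.4649, 0.3234, 0.1674]
eef_rot: [-124.4, 90.0, 51.2]
contact_force: [-0.6, 0.8, 0.7]
gripper_width: 0.0876
```

Call:
{"api": "carry_out", "payload": {
  "moves": [
    [0,0,0,0,0,0.05,100],
    [0,0,0,0,0,0.053,100],
    [0,0,0,0,0,0.053,100]
  ]
}}

```text
time_s: 3.3
tcp_pos: [0.4649, 0.3238, 0.1673]
eef_rot: [-126.0, 90.0, 52.3]
contact_force: [0.0, -0.2, 0.0]
gripper_width: 0.0879
```

```bash
python3 - <<'E'
from h import *
from scipy.spatial.transform import Rotation as Ro
s=r.get_state();print(s['time_s'],s['tcp_pos'],s['joints'].round(1));print(Ro.from_euler('xyz',s['eef_rot'],degrees=True).as_matrix().round(3))
c=cam("wrist");cv2.imwrite("pics/wrist3.png",r.capture("wrist"))
E
```

```text
3.3 [0.46488483 0.3238356  0.16731148] [ 54.6  12.  -16.4   0.  -61.6  33.6]
[[ 0.   -0.03 -1.  ]
 [ 0.   -1.    0.03]
 [-1.   -0.   -0.  ]]
```

View pics/wrist3.png

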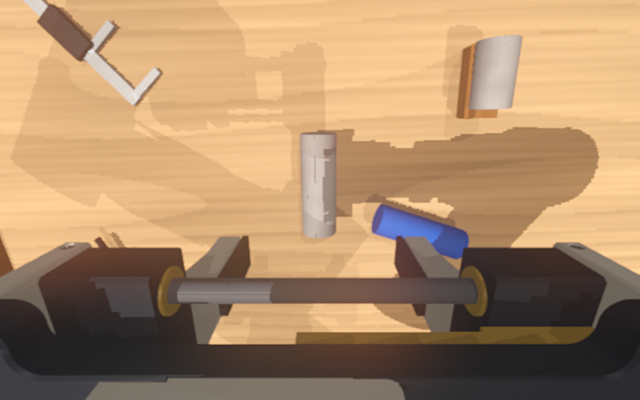

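Wrist view: core at columns 301–336, rows 132–238, about 3 mm to +y of the jaw centre. The blue decoy (372–468, 205–258) lies near the right finger's path, so I'll check the clearance.

```bash
python3 - <<'E'
from h import *
c=cam("wrist");print("core ends",cast("wrist",(319,133),.055,c),cast("wrist",(318.5,238),.05,c))
w=cv2.imread("pics/wrist3.png");h=cv2.cvtColor(w,cv2.COLOR_BGR2HSV)
m=cv2.inRange(h,(105,150,40),(130,255,255));k=max(cv2.findContours(m,0,2)[0],key=cv2.contourArea);B=cv2.boxPoints(cv2.minAreaRect(k))
print([cast("wrist",b,.019,c)[:2].round(3).tolist() for b in B])
E
```

```text
core ends [0.51920598 0.32422766 0.055     ] [0.40351861 0.32863687 0.05      ]
[[0.385, 0.22], [0.403, 0.218], [0.395, 0.18], [0.377, 0.181]]
```

Call:
{"api": "carry_out", "payload": {
  "moves": [
    [0,3,-30,0,0,0,70],
    [0,3,-60,0,0,0,70],
    [0,3,-90,0,0,0,70],
    [0,3,-120,0,0,0,70],
    [0,3,-143,0,0,0,70]
  ]
}}

```text
time_s: 3.85
tcp_pos: [0.4643, 0.3268, 0.0223]
eef_rot: [48.5, 89.9, -133.2]
contact_force: [-0.6, 0.2, 1.0]
gripper_width: 0.0616
```

Call:
{"api": "carry_out", "payload": {
  "moves": [
    [0,0,0,0,0,0,70],
    [0,0,0,0,0,0,30],
    [0,0,0,0,0,0,30],
    [0,0,0,0,0,0,30],
    [0,0,0,0,0,0,30]
  ],
  "squeeze": 30
}}

```text
time_s: 4.35
tcp_pos: [0.4651, 0.3279, 0.0252]
eef_rot: [-131.8, 89.9, 46.6]
contact_force: [2.3, -3.8, 4.2]
gripper_width: 0.0352
```

Call:
{"api": "carry_out", "payload": {
  "moves": [
    [0,0,0,0,0,0,30],
    [0,0,0,0,0,0,30]
  ]
}}

```text
time_s: 4.55
tcp_pos: [0.4652, 0.3278, 0.0251]
eef_rot: [-143.5, 89.9, 34.9]
contact_force: [0.1, -1.3, 7.0]
gripper_width: 0.0344
```

Width 34.4 mm (<38) with an upward force of 7 N: the pads may be above the axis. I'll reopen, go slightly lower and regrip.

Call:
{"api": "carry_out", "payload": {
  "moves": [
    [0,0,0,0,0,0,60],
    [0,0,0,0,0,0,60],
    [0,0,-5,0,0,0,60],
    [0,0,-5,0,0,0,60],
    [0,0,-5,0,0,0,60]
  ]
}}

```text
time_s: 5.05
tcp_pos: [0.4645, 0.3274, 0.0185]
eef_rot: [53.7, 90.0, -127.9]
contact_force: [-0.3, 0.0, -0.2]
gripper_width: 0.0523
```

Call:
{"api": "carry_out", "payload": {
  "moves": [
    [0,0,0,0,0,0,30],
    [0,0,0,0,0,0,30],
    [0,0,0,0,0,0,30],
    [0,0,0,0,0,0,30],
    [0,0,0,0,0,0,30]
  ]
}}

```text
time_s: 5.55
tcp_pos: [0.4648, 0.3278, 0.019]
eef_rot: [-123.0, 90.0, 55.4]
contact_force: [0.4, 0.2, -0.3]
gripper_width: 0.0373
```

Grip is now square (37.3 mm). At the fixture the wrist camera would sit over the clamp side, near the upright lever. So I'll regrip with the tool tilted 23° (body leaning away from the clamp) before lifting.

Call:
{"api": "carry_out", "payload": {
  "moves": [
    [0,0,0,0,0,0,60],
    [0,0,0,0,0,0,60],
    [2,0,1,0,-0.14,0,60],
    [4,0,2,0,-0.27,0,60],
    [6,0,2,0,-0.4,0,60]
  ]
}}

```text
time_s: 6.05
tcp_pos: [0.5032, 0.3136, 0.0336]
eef_rot: [175.6, 73.9, -7.1]
contact_force: [2.2, -0.9, 2.1]
gripper_width: 0.0523
```

Call:
{"api": "carry_out", "payload": {
  "moves": [
    [0,0,0,0,0,0,60],
    [0,0,0,0,0,0,30],
    [0,0,0,0,0,0,30],
    [0,0,0,0,0,0,30],
    [0,0,0,0,0,0,30]
  ],
  "squeeze": 35
}}

```text
time_s: 6.55
tcp_pos: [0.5072, 0.3188, 0.0369]
eef_rot: [177.6, 73.9, -5.2]
contact_force: [-4.1, 12.7, 12.1]
gripper_width: 0.0285
```

Call:
{"api": "carry_out", "payload": {
  "moves": [
    [0,0,0,0,0,0,30],
    [0,0,15,0,0,0,30],
    [0,0,30,0,0,0,30],
    [0,0,30,0,0,0,30]
  ]
}}

```text
time_s: 6.95
tcp_pos: [0.5048, 0.3121, 0.0646]
eef_rot: [175.5, 74.1, -7.5]
contact_force: [0.3, 0.1, 0.4]
gripper_width: 0.0262
```

```bash
python3 - <<'E'
from h import *
from scipy.spatial.transform import Rotation as Ro
s=r.get_state();print(s['time_s'],s['tcp_pos'],s['joints'].round(1),s['contact_force'],s['moment'],s['gripper_width']);print(Ro.from_euler('xyz',s['eef_rot'],degrees=True).as_matrix().round(3))
E
```

```text
6.95 [0.50475024 0.31211372 0.06460039] [ 58.5  14.3 -41.8  29.5 -30.6   3.4] [0.30635458 0.06797982 0.36721519] [0.12567665 0.94314472 0.0430694 ] 0.02615641103441022
[[ 0.272 -0.056 -0.961]
 [-0.036 -0.998  0.048]
 [-0.962  0.021 -0.273]]
```

The tilted pose wasn't reached (TCP went 38 mm astray) and the grip slipped off the core. I'll go up, straighten and look.

Call:
{"api": "carry_out", "payload": {
  "moves": [
    [0,0,30,0,0,0,70],
    [0,5,60,0.012,0.09,0,70],
    [-15,10,90,0.024,0.18,0,70],
    [-30,14,110,0.036,0.276,0,70],
    [-40,16,110,0.036,0.276,0,70]
  ]
}}

```text
time_s: 7.45
tcp_pos: [0.4658, 0.3306, 0.1759]
eef_rot: [-67.3, 89.7, 109.8]
contact_force: [-0.6, -0.6, -0.7]
gripper_width: 0.059
```

```bash
python3 - <<'E'
from h import *
from scipy.spatial.transform import Rotation as Ro
s=r.get_state();print(s['time_s'],s['tcp_pos'],s['joints'].round(1));print(Ro.from_euler('xyz',s['eef_rot'],degrees=True).as_matrix().round(3))
c=cam("wrist");w=r.capture("wrist");cv2.imwrite("pics/wrist4.png",w)
hsv=cv2.cvtColor(w,cv2.COLOR_BGR2HSV); m=((hsv[...,1]<70)&(hsv[...,2]>90)).astype(np.uint8)
m[232:]=0;m[:,:200]=0;m[:,440:]=0
m=cv2.morphologyEx(m,cv2.MORPH_OPEN,np.ones((3,3)))
for k in cv2.findContours(m,0,2)[0]:
    if cv2.contourArea(k)>300: q=cv2.minAreaRect(k);print(q,cast("wrist",q[0],.05,c))
E
```

```text
7.45 [0.46579478 0.33064269 0.17590472] [ 54.8  12.  -15.   -0.3 -62.8  32.4]
[[-0.002 -0.051 -0.999]
 [ 0.005 -0.999  0.051]
 [-1.    -0.005  0.002]]
((325.2430114746094, 180.31759643554688), (101.8093490600586, 33.35995101928711), 87.79740142822266) [0.46829376 0.32641453 0.05      ]
```

View pics/wrist4.png

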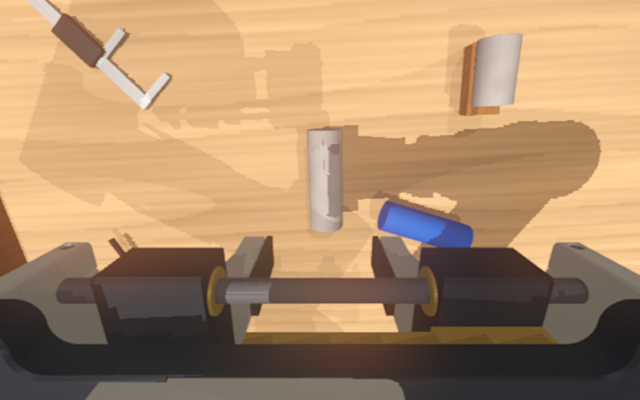

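The core is still on its cradle, at columns 308–343, middle ≈ (0.465, 0.3265). The failure was inner reach (joint 3). I'll use a vertical grip instead, about 28 mm towards the core's −x end, with a narrower opening to clear the blue one.

Call:
{"api": "carry_out", "payload": {
  "moves": [
    [-10,-2,-35,0,0,0.025,60],
    [-20,-4,-70,0,0,0.025,60],
    [-28,-4,-105,0,0,0.025,60],
    [-28,-4,-140,0,0,0.025,60],
    [-28,-4,-157,0,0,0.025,60]
  ]
}}

```text
time_s: 8.0
tcp_pos: [0.4338, 0.3212, 0.0121]
eef_rot: [66.1, 89.6, -115.4]
contact_force: [0.1, 0.4, 0.9]
gripper_width: 0.0526
```

Call:
{"api": "carry_out", "payload": {
  "moves": [
    [0,0,0,0,0,0,60],
    [0,0,0,0,0,0,30],
    [0,0,0,0,0,0,30],
    [0,0,0,0,0,0,30],
    [0,0,0,0,0,0,30]
  ],
  "squeeze": 55
}}

```text
time_s: 8.5
tcp_pos: [0.4373, 0.3259, 0.018]
eef_rot: [-146.9, 89.7, 31.7]
contact_force: [-2.2, 6.3, -1.0]
gripper_width: 0.0368
```

Call:
{"api": "carry_out", "payload": {
  "moves": [
    [0,0,0,0,0,0,30],
    [0,0,10,0,0,0,30],
    [0,0,25,0,0,0,30],
    [0,0,30,0,0,0,30],
    [0,0,30,0,0,0,30]
  ]
}}

```text
time_s: 9.0
tcp_pos: [0.4369, 0.3233, 0.0476]
eef_rot: [151.9, 89.9, -29.5]
contact_force: [0.0, -0.1, -3.5]
gripper_width: 0.0373
```

Call:
{"api": "carry_out", "payload": {
  "moves": [
    [0,0,35,0,0,0,30],
    [0,0,75,0,0,0,30],
    [4,-20,110,0,0,-0.14,30],
    [10,-50,140,0,0,-0.285,30],
    [20,-85,150,0,0,-0.43,30]
  ]
}}

```text
time_s: 9.5
tcp_pos: [0.4574, 0.2383, 0.1993]
eef_rot: [-158.8, 89.8, -5.2]
contact_force: [1.4, 0.1, -2.3]
gripper_width: 0.0367
```

Call:
{"api": "carry_out", "payload": {
  "moves": [
    [12,-40,0,0,0,-0.145,30],
    [24,-80,0,0,0,-0.29,30],
    [36,-120,0,0,0,-0.435,30],
    [48,-160,0,0,0,-0.58,30],
    [58,-195,0,0,0,-0.725,30]
  ]
}}

```text
time_s: 10.0
tcp_pos: [0.5142, 0.0409, 0.1957]
eef_rot: [101.5, 89.8, -146.5]
contact_force: [1.3, 0.4, -3.6]
gripper_width: 0.0367
```

Call:
{"api": "carry_out", "payload": {
  "moves": [
    [10,-35,0,0,0,-0.145,30],
    [20,-70,0,0,0,-0.29,30],
    [28,-105,0,0,0,-0.435,30],
    [34,-135,0,0,0,-0.58,30],
    [36,-140,0,0,0,-0.725,30]
  ]
}}

```text
time_s: 10.5
tcp_pos: [0.5501, -0.0999, 0.1952]
eef_rot: [113.8, 89.7, -175.9]
contact_force: [-0.8, 0.9, -3.1]
gripper_width: 0.0371
```

```bash
cat >> h.py <<'E'
from scipy.spatial.transform import Rotation as Ro
O=np.array([.509,-.211]);YAW=np.radians(-110.8);RF=np.array([[np.cos(YAW),-np.sin(YAW)],[np.sin(YAW),np.cos(YAW)]])
def st():
    s=r.get_state();M=Ro.from_euler('xyz',s['eef_rot'],degrees=True).as_matrix()
    f=RF.T@(s['tcp_pos'][:2]-O)*1000
    print(s['time_s'],"tcp",s['tcp_pos'].round(4),"fix",f.round(1),"jawang",np.degrees(np.arctan2(M[1,1],M[0,1])).round(2),"toolx",M[:,0].round(3),"F",s['contact_force'].round(1),"Ff",(RF.T@s['contact_force'][:2]).round(1),"w",round(s['gripper_width'],4),"j",s['joints'].round(0))
    return s
E
python3 -c "from h import *;st()"
```

```text
10.5 tcp [ 0.5501 -0.0999  0.1952] fix [-118.5   -1.1] jawang 160.31 toolx [-0.005 -0.    -1.   ] F [-0.8  0.9 -3.1] Ff [-0.5 -1. ] w 0.0371 j [ 10.  10. -15.  -0. -65. -29.]
```

Call:
{"api": "carry_out", "payload": {
  "moves": [
    [0,1,-20,0,0,-0.01,30],
    [0,1,-40,0,0,-0.02,30],
    [0,1,-60,0,0,-0.02,30],
    [0,1,-70,0,0,-0.02,30],
    [0,1,-70,0,0,-0.02,30]
  ]
}}

```text
time_s: 11.0
tcp_pos: [0.5492, -0.0961, 0.1245]
eef_rot: [112.4, 89.6, -178.0]
contact_force: [-0.5, 0.5, -3.3]
gripper_width: 0.0368
```

```bash
python3 - <<'E'
from h import *
import pickle
st();c=cam("wrist");w=r.capture("wrist");cv2.imwrite("pics/wrist5.png",w);pickle.dump(c,open("w5.pkl","wb"))
f=lambda X,Y,Z:[*(O+RF@np.array([X,Y])/1000),Z/1000]
P=proj("wrist",[f(-112,14.5,50),f(-112,-14.5,50),f(12,14.5,50),f(12,-14.5,50),f(66,58,12),f(66,-66,12),f(-120,58,12),f(-120,-66,12)])
print(P.round(0).tolist())
for p in P: cv2.circle(w,tuple(int(v) for v in p),3,(0,0,255),1)
cv2.imwrite("pics/wrist5.png",w)
E
```

```text
11.0 tcp [ 0.5492 -0.0961  0.1245] fix [-121.7   -3.2] jawang 159.66 toolx [-0.007 -0.    -1.   ] F [-0.5  0.5 -3.3] Ff [-0.2 -0.7] w 0.0368 j [ 10.  14. -20.  -0. -56. -30.]
[[301.0, 191.0], [333.0, 192.0], [299.0, 40.0], [336.0, 40.0], [250.0, -22.0], [395.0, -21.0], [262.0, 188.0], [380.0, 189.0]]
```

View pics/wrist5.png

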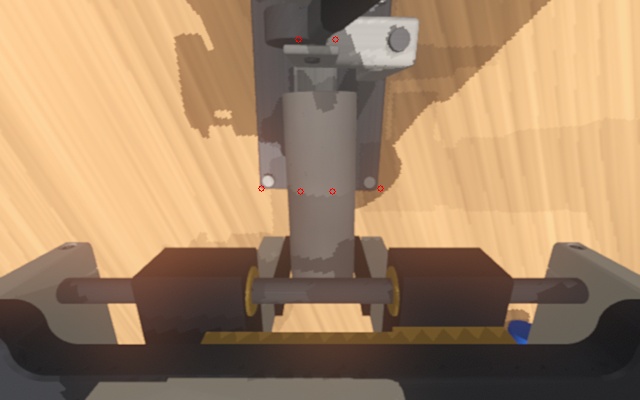

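Wrist view: the core (283–355 at row 92) is over the V, and projected plate corners match to about 2 px. The V centre is ~3 mm towards +y, so I'll correct and lower.

Call:
{"api": "carry_out", "payload": {
  "moves": [
    [1,-2,-20,0,0,-0.008,30],
    [2,-4,-40,0,0,-0.008,30],
    [2,-4,-60,0,0,-0.008,30],
    [2,-4,-76,0,0,-0.008,30],
    [2,-4,-76,0,0,-0.008,30]
  ]
}}

```text
time_s: 11.55
tcp_pos: [0.5518, -0.1, 0.0493]
eef_rot: [113.2, 89.7, -177.6]
contact_force: [-0.3, -0.2, -3.3]
gripper_width: 0.037
```

```bash
python3 -c "from h import *;st()"
```

```text
11.55 tcp [ 0.5518 -0.1     0.0493] fix [-119.     0.6] jawang 159.22 toolx [-0.006 -0.    -1.   ] F [-0.3 -0.2 -3.3] Ff [ 0.3 -0.3] w 0.037 j [ 10.  19. -25.  -0. -47. -30.]
```

Call:
{"api": "carry_out", "payload": {
  "moves": [
    [0,0,-1,0,0,0,30],
    [0,0,-2,0,0,0,30],
    [0,0,-3,0,0,0,30],
    [0,0,-4,0,0,0,30],
    [0,0,-5,0,0,0,30]
  ]
}}

```text
time_s: 12.05
tcp_pos: [0.5528, -0.0999, 0.0457]
eef_rot: [109.2, 89.9, 178.4]
contact_force: [0.3, 0.6, -3.3]
gripper_width: 0.0371
```

Call:
{"api": "carry_out", "payload": {
  "moves": [
    [0,0,-1,0,0,0,30],
    [0,0,-2,0,0,0,30],
    [0,0,-3,0,0,0,30],
    [0,0,-4,0,0,0,30],
    [0,0,-4,0,0,0,30]
  ]
}}

```text
time_s: 12.55
tcp_pos: [0.5525, -0.1, 0.0411]
eef_rot: [112.0, 89.8, -178.8]
contact_force: [-0.3, 0.5, -2.5]
gripper_width: 0.0368
```

Call:
{"api": "carry_out", "payload": {
  "moves": [
    [0,0,-1,0,0,0,30],
    [0,0,-2,0,0,0,30],
    [0,0,-2,0,0,0,30]
  ]
}}

```text
time_s: 12.85
tcp_pos: [0.5525, -0.1, 0.0391]
eef_rot: [111.5, 89.8, -179.3]
contact_force: [-0.4, 0.1, -3.2]
gripper_width: 0.0369
```

Call:
{"api": "carry_out", "payload": {
  "moves": [
    [0,0,-1,0,0,0,30],
    [0,0,-2,0,0,0,30],
    [0,0,-2,0,0,0,30]
  ]
}}

```text
time_s: 13.15
tcp_pos: [0.5531, -0.1, 0.0376]
eef_rot: [115.6, 89.9, -175.2]
contact_force: [1.1, -0.7, -1.7]
gripper_width: 0.0369
```

Call:
{"api": "carry_out", "payload": {
  "moves": [
    [0,0,-1,0,0,0,30],
    [0,0,-2,0,0,0,30],
    [0,0,-2,0,0,0,30]
  ]
}}

```text
time_s: 13.45
tcp_pos: [0.554, -0.1001, 0.0365]
eef_rot: [136.5, 90.0, -154.3]
contact_force: [0.5, -0.4, 6.3]
gripper_width: 0.0369
```

Seated (force −3 → +6 N). Release and retreat up and back.

Call:
{"api": "carry_out", "payload": {
  "moves": [
    [0,0,1,0,0,0,45],
    [0,0,1,0,0,0,65],
    [0,0,1,0,0,0,65],
    [0,0,1,0,0,0,65],
    [0,0,2,0,0,0,65]
  ]
}}

```text
time_s: 13.95
tcp_pos: [0.5522, -0.0999, 0.037]
eef_rot: [111.3, 89.8, -179.4]
contact_force: [-0.6, 0.2, -0.5]
gripper_width: 0.0565
```

Call:
{"api": "carry_out", "payload": {
  "moves": [
    [0,0,20,0,0,0,65],
    [0,0,50,0,0,0,65],
    [0,0,80,0,0,0,65],
    [10,25,95,0,0,0,40],
    [22,58,95,0,0,0,0]
  ]
}}

```text
time_s: 14.45
tcp_pos: [0.5761, -0.0421, 0.1355]
eef_rot: [-46.0, 89.9, 23.1]
contact_force: [1.1, -0.3, 0.0]
gripper_width: 0.0458
```

```bash
python3 - <<'E'
from h import *
import pickle
st();c=cam("wrist");w=r.capture("wrist");pickle.dump(c,open("w6.pkl","wb"))
s=r.capture("side");z=cv2.resize(s[225:325,290:410],(480,400),interpolation=cv2.INTER_CUBIC)
cv2.imwrite("pics/wrist6.png",np.hstack([w[:, 160:480],z]))
E
```

```text
14.45 tcp [ 0.5761 -0.0421  0.1355] fix [-181.7    2.8] jawang 159.12 toolx [ 0.001  0.001 -1.   ] F [ 1.1 -0.3  0. ] Ff [-0.1  1.1] w 0.0458 j [ 15.  15. -17.  -0. -58. -36.]
```

View pics/wrist6.png

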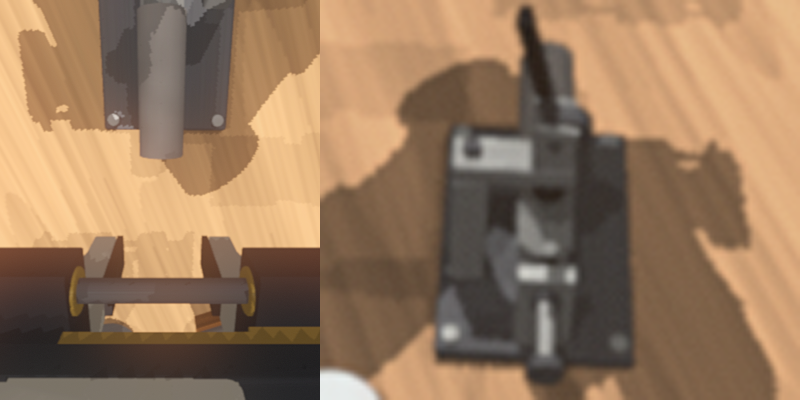

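Core sits straight in the V (left crop, columns 138–182). Its rear end is at row 158 and the lever is still open. Now shut the fingers, tilt the tool back ~26°, and descend behind the rear face.

Call:
{"api": "carry_out", "payload": {
  "moves": [
    [4,10,0,-0.1,0.038,0,0],
    [6,16,0,-0.21,0.08,0,0],
    [6,16,0,-0.32,0.12,0,0],
    [6,16,0,-0.42,0.16,0,0],
    [6,16,0,-0.42,0.16,0,0]
  ]
}}

```text
time_s: 15.05
tcp_pos: [0.5804, -0.0247, 0.1301]
eef_rot: [179.2, 63.8, -111.4]
contact_force: [0.5, 0.1, -1.6]
gripper_width: 0.0019
```

```bash
python3 - <<'E'
from h import *
import pickle
st();c=pickle.load(open("w6.pkl","rb"))
for z in (.075,.081): print("rear",(RF.T@(cast("wrist",(320,158.5),z,c)[:2]-O)*1000).round(1))
E
```

```text
15.05 tcp [ 0.5804 -0.0247  0.1301] fix [-199.5    0.5] jawang 159.33 toolx [-0.161 -0.411 -0.897] F [ 0.5  0.1 -1.6] Ff [-0.3  0.5] w 0.0019 j [ 28.  24. -17.  18. -71. -58.]
rear [-138.9    2.2]
rear [-137.8    2.2]
```

Call:
{"api": "carry_out", "payload": {
  "moves": [
    [0,0,-37,0,0,0,0],
    [0,0,-73,0,0,0,0],
    [-4,-9,-73,0,0,0,0],
    [-7,-19,-73,0,0,0,0],
    [-11,-28,-73,0,0,0,0]
  ]
}}

```text
time_s: 15.55
tcp_pos: [0.5701, -0.055, 0.0609]
eef_rot: [179.8, 64.3, -111.1]
contact_force: [-0.3, 0.6, -0.3]
gripper_width: 0.0006
```

Call:
{"api": "carry_out", "payload": {
  "moves": [
    [-2,-4,0,0,0,0,0],
    [-3,-7,0,0,0,0,0],
    [-4,-11,0,0,0,0,0],
    [-5,-14,0,0,0,0,0],
    [-7,-18,0,0,0,0,0]
  ]
}}

```text
time_s: 16.05
tcp_pos: [0.5628, -0.072, 0.0594]
eef_rot: [179.6, 64.2, -111.2]
contact_force: [1.0, -0.1, -0.6]
gripper_width: 0.0002
```

```bash
python3 -c "from h import *;st()"
```

```text
16.05 tcp [ 0.5628 -0.072   0.0594] fix [-149.1    0.9] jawang 159.15 toolx [-0.157 -0.406 -0.9  ] F [ 1.  -0.1 -0.6] Ff [-0.3  1. ] w 0.0002 j [ 25.  26. -25.  21. -60. -59.]
```

Call:
{"api": "carry_out", "payload": {
  "moves": [
    [-2,-4,0,0,0,0,0],
    [-3,-9,0,0,0,0,0],
    [-5,-13,0,0,0,0,0],
    [-7,-18,0,0,0,0,0],
    [-9,-23,0,0,0,0,0]
  ]
}}

```text
time_s: 16.55
tcp_pos: [0.5549, -0.0943, 0.0596]
eef_rot: [179.8, 64.3, -111.0]
contact_force: [1.8, 5.1, 2.7]
gripper_width: 0.0004
```

Call:
{"api": "carry_out", "payload": {
  "moves": [
    [-1,-2,0,0,0,0,0],
    [-1,-4,0,0,0,0,0],
    [-2,-6,0,0,0,0,0],
    [-3,-8,0,0,0,0,0],
    [-4,-9,0,0,0,0,0]
  ]
}}

```text
time_s: 17.05
tcp_pos: [0.5512, -0.1032, 0.0597]
eef_rot: [179.8, 64.3, -110.9]
contact_force: [3.0, 3.5, 2.0]
gripper_width: 0.0004
```

```bash
python3 -c "from h import *;st()"
```

```text
17.05 tcp [ 0.5512 -0.1032  0.0597] fix [-115.7    1.2] jawang 159.22 toolx [-0.155 -0.405 -0.901] F [3.  3.5 2. ] Ff [-4.3  1.5] w 0.0004 j [ 22.  25. -28.  22. -58. -58.]
```

Call:
{"api": "carry_out", "payload": {
  "moves": [
    [-1,-2,0,0,0,0,0],
    [-2,-5,0,0,0,0,0],
    [-3,-7,0,0,0,0,0],
    [-4,-10,0,0,0,0,0],
    [-4,-11,0,0,0,0,0]
  ]
}}

```text
time_s: 17.55
tcp_pos: [0.5468, -0.1143, 0.0597]
eef_rot: [179.8, 64.3, -111.0]
contact_force: [1.9, 7.2, 2.4]
gripper_width: 0.0007
```

Call:
{"api": "carry_out", "payload": {
  "moves": [
    [0,-1,0,0,0,0,0],
    [-1,-2,0,0,0,0,0],
    [-1,-3,0,0,0,0,0],
    [-2,-4,0,0,0,0,0],
    [-2,-5,0,0,0,0,0]
  ]
}}

```text
time_s: 18.05
tcp_pos: [0.545, -0.1192, 0.0597]
eef_rot: [179.8, 64.3, -111.0]
contact_force: [1.1, 5.5, 3.4]
gripper_width: 0.0008
```

Call:
{"api": "carry_out", "payload": {
  "moves": [
    [0,-1,0,0,0,0,0],
    [-1,-2,0,0,0,0,0],
    [-1,-3,0,0,0,0,0],
    [-2,-4,0,0,0,0,0]
  ]
}}

```text
time_s: 18.45
tcp_pos: [0.5433, -0.1231, 0.0597]
eef_rot: [179.8, 64.3, -110.9]
contact_force: [2.3, 6.5, 2.5]
gripper_width: 0.0003
```

```bash
python3 -c "from h import *;st()"
```

```text
18.45 tcp [ 0.5433 -0.1231  0.0597] fix [-94.3   0.8] jawang 159.22 toolx [-0.155 -0.405 -0.901] F [2.3 6.5 2.5] Ff [-6.9 -0.1] w 0.0003 j [ 21.  24. -30.  23. -56. -58.]
```

Call:
{"api": "carry_out", "payload": {
  "moves": [
    [0,-1,0,0,0,0,0],
    [-1,-2,0,0,0,0,0],
    [-1,-3,0,0,0,0,0]
  ]
}}

```text
time_s: 18.75
tcp_pos: [0.542, -0.1262, 0.0597]
eef_rot: [179.8, 64.3, -111.0]
contact_force: [1.1, 5.2, 2.9]
gripper_width: 0.0005
```

Call:
{"api": "carry_out", "payload": {
  "moves": [
    [0,-1,0,0,0,0,0],
    [-1,-2,0,0,0,0,0],
    [-1,-3,0,0,0,0,0]
  ]
}}

```text
time_s: 19.05
tcp_pos: [0.541, -0.1292, 0.0597]
eef_rot: [179.8, 64.3, -111.0]
contact_force: [2.2, 6.5, 3.9]
gripper_width: 0.0003
```

Call:
{"api": "carry_out", "payload": {
  "moves": [
    [0,-1,0,0,0,0,0],
    [-1,-2,0,0,0,0,0],
    [-1,-3,0,0,0,0,0]
  ]
}}

```text
time_s: 19.35
tcp_pos: [0.54, -0.1322, 0.0597]
eef_rot: [179.8, 64.3, -111.0]
contact_force: [1.0, 6.3, 4.2]
gripper_width: 0.0004
```

Call:
{"api": "carry_out", "payload": {
  "moves": [
    [0,-1,0,0,0,0,0],
    [-1,-2,0,0,0,0,0],
    [-1,-3,0,0,0,0,0]
  ]
}}

```text
time_s: 19.65
tcp_pos: [0.539, -0.1352, 0.0597]
eef_rot: [179.8, 64.3, -111.0]
contact_force: [2.2, 5.6, 2.5]
gripper_width: 0.0004
```

Call:
{"api": "carry_out", "payload": {
  "moves": [
    [0,-1,0,0,0,0,0],
    [-1,-2,0,0,0,0,0]
  ]
}}

```text
time_s: 19.85
tcp_pos: [0.5382, -0.1371, 0.0597]
eef_rot: [179.8, 64.3, -110.9]
contact_force: [2.4, 5.3, 2.6]
gripper_width: 0.0001
```

```bash
python3 - <<'E'
from h import *
st();s=r.capture("side");z=cv2.resize(s[240:315,305:385],(640,600),interpolation=cv2.INTER_CUBIC)
f=lambda X,Y,Z:[*(O+RF@np.array([X,Y])/1000),Z/1000]
print(((proj("side",[f(20,0,81),f(30,0,81),f(40,0,81),f(48,0,81)])-[305,240]+.5)*8-.5).round(0).tolist())
cv2.imwrite("pics/push.png",z)
E
```

```text
19.85 tcp [ 0.5382 -0.1371  0.0597] fix [-79.4   1.1] jawang 159.22 toolx [-0.155 -0.405 -0.901] F [2.4 5.3 2.6] Ff [-5.8  0.3] w 0.0001 j [ 19.  24. -31.  24. -56. -57.]
[[325.0, 335.0], [325.0, 362.0], [325.0, 389.0], [325.0, 411.0]]
```

View pics/push.png

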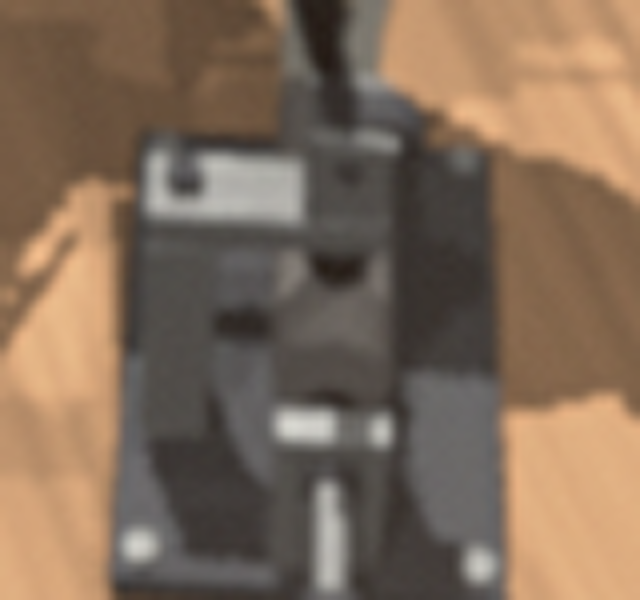

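View 11: the core has come out under the foot (front edge near row 350–360, column 325), with the stop at row 425 and only a small gap left. Continue feeling in small steps.

Call:
{"api": "carry_out", "payload": {
  "moves": [
    [0,-1,0,0,0,0,0],
    [-1,-2,0,0,0,0,0],
    [-1,-2,0,0,0,0,0]
  ]
}}

```text
time_s: 20.2
tcp_pos: [0.5372, -0.1393, 0.0598]
eef_rot: [179.8, 64.3, -110.9]
contact_force: [3.1, 3.8, 3.0]
gripper_width: 0.0005
```

Call:
{"api": "carry_out", "payload": {
  "moves": [
    [0,-1,0,0,0,0,0],
    [-1,-2,0,0,0,0,0],
    [-1,-2,0,0,0,0,0]
  ]
}}

```text
time_s: 20.5
tcp_pos: [0.5362, -0.1413, 0.0598]
eef_rot: [179.8, 64.3, -110.9]
contact_force: [2.6, 4.6, 2.7]
gripper_width: 0.0003
```

Call:
{"api": "carry_out", "payload": {
  "moves": [
    [0,-1,0,0,0,0,0],
    [-1,-2,0,0,0,0,0],
    [-1,-2,0,0,0,0,0]
  ]
}}

```text
time_s: 20.8
tcp_pos: [0.5352, -0.1433, 0.0598]
eef_rot: [179.8, 64.3, -110.9]
contact_force: [2.4, 4.3, 2.3]
gripper_width: 0.0
```

Call:
{"api": "carry_out", "payload": {
  "moves": [
    [0,-1,0,0,0,0,0],
    [-0.5,-2,0,0,0,0,0],
    [-0.5,-2,0,0,0,0,0]
  ]
}}

```text
time_s: 21.1
tcp_pos: [0.5345, -0.1453, 0.0597]
eef_rot: [179.8, 64.3, -111.0]
contact_force: [1.7, 5.1, 3.5]
gripper_width: 0.0006
```

Call:
{"api": "carry_out", "payload": {
  "moves": [
    [0,-1,0,0,0,0,0],
    [-0.5,-2,0,0,0,0,0],
    [-0.5,-2,0,0,0,0,0]
  ]
}}

```text
time_s: 21.4
tcp_pos: [0.534, -0.1472, 0.0597]
eef_rot: [179.8, 64.3, -111.0]
contact_force: [1.9, 6.5, 3.4]
gripper_width: 0.0005
```

Call:
{"api": "carry_out", "payload": {
  "moves": [
    [0,-1,0,0,0,0,0],
    [-0.5,-2,0,0,0,0,0],
    [-0.5,-2,0,0,0,0,0]
  ]
}}

```text
time_s: 21.7
tcp_pos: [0.5341, -0.1486, 0.0598]
eef_rot: [179.9, 64.4, -110.8]
contact_force: [1.7, 10.0, 5.2]
gripper_width: 0.0
```

Force is rising (10 N against about 5.5 N of sliding friction): the button is reached. One small further step for firmness.

Call:
{"api": "carry_out", "payload": {
  "moves": [
    [-0.2,-0.5,0,0,0,0,0],
    [-0.3,-1,0,0,0,0,0],
    [-0.3,-1,0,0,0,0,0]
  ]
}}

```text
time_s: 22.0
tcp_pos: [0.5342, -0.1491, 0.0598]
eef_rot: [180.0, 64.4, -110.8]
contact_force: [0.8, 11.1, 5.5]
gripper_width: 0.0004
```

```bash
python3 -c "from h import *;st()"
```

```text
22.0 tcp [ 0.5342 -0.1491  0.0598] fix [-66.8   1.5] jawang 159.25 toolx [-0.153 -0.404 -0.902] F [ 0.8 11.1  5.5] Ff [-10.6  -3.2] w 0.0004 j [ 18.  23. -31.  24. -55. -56.]
```

Call:
{"api": "carry_out", "payload": {
  "moves": [
    [-0.2,-0.7,0,0,0,0,0],
    [-0.4,-1.4,0,0,0,0,0],
    [-0.4,-1.4,0,0,0,0,0]
  ]
}}

```text
time_s: 22.3
tcp_pos: [0.5344, -0.1501, 0.06]
eef_rot: [-179.9, 64.4, -110.6]
contact_force: [1.7, 15.0, 6.1]
gripper_width: 0.0006
```

Call:
{"api": "carry_out", "payload": {
  "moves": [
    [4,9,0,0,0,0,0],
    [11,28,5,0,0,0,0],
    [20,53,40,0,0,0,0],
    [25,65,80,0,0,0,0],
    [28,74,120,0,0,0,0]
  ]
}}

```text
time_s: 22.8
tcp_pos: [0.5595, -0.0767, 0.1805]
eef_rot: [179.3, 64.1, -111.4]
contact_force: [1.3, 0.1, -0.4]
gripper_width: 0.0005
```

```bash
python3 -c "from h import *;st()"
```

```text
22.8 tcp [ 0.5595 -0.0767  0.1805] fix [-143.5   -0.5] jawang 159.19 toolx [-0.159 -0.407 -0.9  ] F [ 1.3  0.1 -0.4] Ff [-0.6  1.2] w 0.0005 j [ 25.  19. -18.  18. -73. -54.]
```

Core pushed firmly (15 N total, button ≈ 1.5–2 mm in) and the fingers are off it. Now go behind the lever with the tool vertical.

Call:
{"api": "carry_out", "payload": {
  "moves": [
    [-20,8,25,0.1,-0.04,0,0],
    [-45,17,50,0.21,-0.08,0,0],
    [-79,30,60,0.32,-0.12,0,0],
    [-90,0,60,0.42,-0.16,0,0],
    [-107,-44,60,0.42,-0.16,0,0]
  ]
}}

```text
time_s: 23.3
tcp_pos: [0.4523, -0.1213, 0.2417]
eef_rot: [-9.9, 89.7, 59.5]
contact_force: [2.1, -1.8, 0.7]
gripper_width: 0.0006
```

Call:
{"api": "carry_out", "payload": {
  "moves": [
    [-12,-30,-10,0,0,0,0],
    [-23,-60,-26,0,0,0,0],
    [-23,-60,-26,0,0,0,0]
  ]
}}

```text
time_s: 23.6
tcp_pos: [0.4267, -0.1837, 0.2116]
eef_rot: [103.0, 89.6, 172.1]
contact_force: [0.0, 0.5, -0.7]
gripper_width: 0.0003
```

```bash
python3 -c "from h import *;st()"
```

```text
23.6 tcp [ 0.4267 -0.1837  0.2116] fix [  3.7 -86.6] jawang 159.06 toolx [-0.008  0.001 -1.   ] F [ 0.   0.5 -0.7] Ff [-0.5 -0.2] w 0.0003 j [  1.   0. -24.  -0. -66. -22.]
```

Call:
{"api": "carry_out", "payload": {
  "moves": [
    [10,-1,2,0,0,0,0],
    [19,-3,2,0,0,0,0],
    [29,-7,2,0,0,0,0],
    [38,-10,2,0,0,0,0],
    [45,-13,2,0,0,0,0]
  ]
}}

```text
time_s: 24.1
tcp_pos: [0.4757, -0.1951, 0.2151]
eef_rot: [111.7, 89.8, -179.1]
contact_force: [-0.2, 0.3, -0.1]
gripper_width: 0.0002
```

```bash
python3 -c "from h import *;st()"
```

```text
24.1 tcp [ 0.4757 -0.1951  0.2151] fix [ -3.  -36.7] jawang 159.28 toolx [-0.004 -0.    -1.   ] F [-0.2  0.3 -0.1] Ff [-0.2 -0.3] w 0.0002 j [ -0.   5. -18.   0. -67. -20.]
```

Call:
{"api": "carry_out", "payload": {
  "moves": [
    [3,-2,0,0,0,0,0],
    [6,-5,0,0,0,0,0],
    [9,-6,0,0,0,0,0]
  ]
}}

```text
time_s: 24.4
tcp_pos: [0.4834, -0.2016, 0.2152]
eef_rot: [110.7, 89.8, 179.9]
contact_force: [-1.9, 1.2, 1.8]
gripper_width: 0.0006
```

```bash
python3 -c "from h import *;st()"
```

```text
24.4 tcp [ 0.4834 -0.2016  0.2152] fix [  0.3 -27.3] jawang 159.21 toolx [-0.004  0.    -1.   ] F [-1.9  1.2  1.8] Ff [-0.5 -2.2] w 0.0006 j [ -1.   6. -17.   0. -67. -20.]
```

Contact with the lever at TCP y −28. Now follow the lever's arc.

Call:
{"api": "carry_out", "payload": {
  "moves": [
    [7,-3,0,0,0,0,0],
    [13,-5,-1,0,0,0,0],
    [19,-7,-1,0,0,0,0],
    [24,-9,-1,0,0,0,0],
    [29,-11,-2,0,0,0,0]
  ]
}}

```text
time_s: 24.9
tcp_pos: [0.514, -0.2136, 0.2167]
eef_rot: [-135.8, 89.8, -66.5]
contact_force: [-4.1, 1.7, 19.0]
gripper_width: 0.0005
```

```bash
python3 -c "from h import *;st()"
```

```text
24.9 tcp [ 0.514  -0.2136  0.2167] fix [0.6 5.6] jawang 159.27 toolx [ 0.001 -0.002 -1.   ] F [-4.1  1.7 19. ] Ff [-0.1 -4.5] w 0.0005 j [ -2.   9. -14.   0. -68. -18.]
```

Upward 19 N: probably the lever's end is under a step of the fingers. Raise a little to relieve and re-read.

Call:
{"api": "carry_out", "payload": {
  "moves": [
    [0,0,4,0,0,0,0],
    [0,0,8,0,0,0,0],
    [0,0,8,0,0,0,0]
  ]
}}

```text
time_s: 25.2
tcp_pos: [0.5126, -0.2124, 0.2217]
eef_rot: [111.7, 89.9, -179.1]
contact_force: [-0.1, 0.5, 0.9]
gripper_width: -0.0
```

```bash
python3 - <<'E'
from h import *
st()
im=r.capture("side");sc=r.capture("scene");w=r.capture("wrist")
cv2.imwrite("pics/lev_w.png",w)
f=lambda X,Y,Z:[*(O+RF@np.array([X,Y])/1000),Z/1000]
# dark (black paddle) pixels per image, PCA direction, compared with predicted lever lines
for n,I in(("side",im),("scene",sc)):
    V=I.max(2)
    best=[]
    for th in np.arange(-.3,1.65,.1):
        P=proj(n,[f(0,q*np.sin(th),144+q*np.cos(th)) for q in np.linspace(40,92,14)])
        v=cv2.remap(V,P[:,0].astype(np.float32),P[:,1].astype(np.float32),1).ravel()
        best.append((round(float(th),1),int(v.mean()),int(v.max())))
    print(n,best)
E
```

```text
25.2 tcp [ 0.5126 -0.2124  0.2217] fix [0.1 3.9] jawang 159.22 toolx [-0.003 -0.    -1.   ] F [-0.1  0.5  0.9] Ff [-0.5 -0.3] w -0.0 j [ -2.   9. -13.   0. -68. -19.]
side [(-0.3, 206, 218), (-0.2, 117, 145), (-0.1, 60, 94), (0.0, 178, 221), (0.1, 210, 224), (0.2, 214, 224), (0.3, 215, 226), (0.4, 214, 224), (0.5, 206, 222), (0.6, 192, 205), (0.7, 187, 200), (0.8, 186, 199), (0.9, 187, 200), (1.0, 187, 201), (1.1, 187, 200), (1.2, 187, 199), (1.3, 187, 199), (1.4, 187, 199), (1.5, 184, 199), (1.6, 180, 195)]
scene [(-0.3, 126, 168), (-0.2, 71, 89), (-0.1, 96, 152), (0.0, 168, 232), (0.1, 223, 245), (0.2, 227, 245), (0.3, 227, 245), (0.4, 223, 244), (0.5, 224, 243), (0.6, 241, 243), (0.7, 243, 244), (0.8, 243, 244), (0.9, 242, 244), (1.0, 241, 242), (1.1, 238, 241), (1.2, 237, 240), (1.3, 236, 240), (1.4, 235, 240), (1.5, 235, 245), (1.6, 234, 244)]
```

```bash
python3 - <<'E'
from h import *
im=r.capture("side");sc=r.capture("scene");w=cv2.imread("pics/lev_w.png")
f=lambda X,Y,Z:[*(O+RF@np.array([X,Y])/1000),Z/1000]
def crop(n,I,w_,h_,s):
    c=proj(n,[f(0,0,190)])[0];x0,y0=int(c[0]-w_/2),int(c[1]-h_/2)
    z=cv2.resize(I[y0:y0+h_,x0:x0+w_],None,fx=s,fy=s,interpolation=cv2.INTER_CUBIC)
    P=(proj(n,[f(0,0,144),f(0,-28,235),f(0,3.9,222)])-[x0,y0]+.5)*s
    for p,k in zip(P,((0,0,255),(0,255,0),(255,0,0))): cv2.circle(z,tuple(int(v) for v in p),5,k,1)
    return z
A=np.hstack([crop("side",im,66,66,6),crop("scene",sc,66,66,6)])
B=cv2.resize(w[0:200,220:620],(396,198))
B=np.hstack([B,np.zeros((198,396,3),np.uint8)]);cv2.imwrite("pics/lev.png",np.vstack([A,B]))
E
```

```text
(no output)
```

View pics/lev.png

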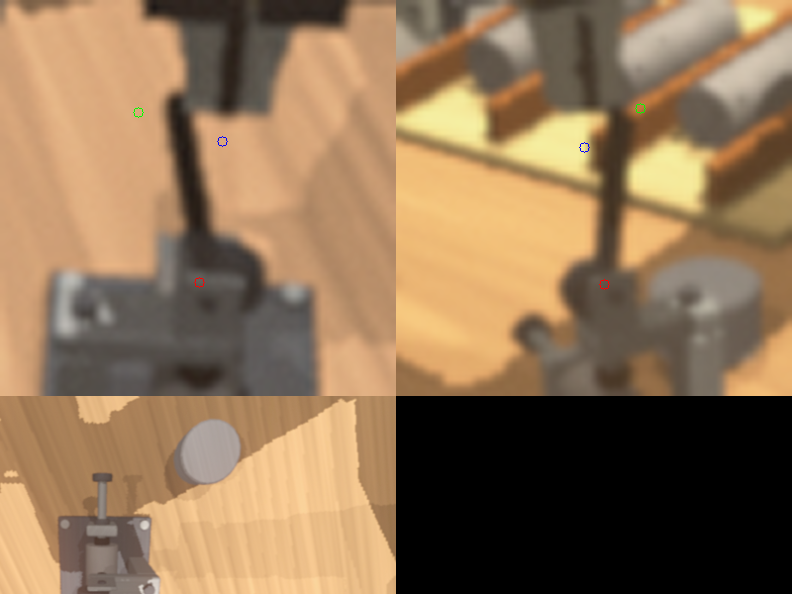

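View 12: the fingertips had slipped over the lever's end and are now on its +y side, above it (side crop: tip bottom (230,112), lever end (178,98)). The lever is still open. The tip appears higher than the reported TCP, so I'll triangulate it.

```bash
python3 - <<'E'
from h import *
f=lambda X,Y,Z:[*(O+RF@np.array([X,Y])/1000),Z/1000]
def o(n,w=66,h=66): c=proj(n,[f(0,0,190)])[0]; return np.array([int(c[0]-w/2),int(c[1]-h/2)])
def p(n,x,y): return (np.array([x,y])+.5)/6-.5+o(n)
def T(a,b):
    X,e=tri("side",p("side",*a),"scene",p("scene",*b)); print((RF.T@(X[:2]-O)*1000).round(1),(X[2]*1000).round(1),"err",np.round(e,4))
T((230,112),(580-396,103)); T((178,98),(618-396,108)); T((199,235),(606-396,265))
s=r.get_state();print(s['tcp_pos'],s['gripper_width'])
for name in("side0","scene2"):
    I=cv2.imread(f"pics/{name}.png").max(2);n=name[:-1]
    L=[]
    for th in np.arange(-.5,.11,.05):
        P=proj(n,[f(0,q*np.sin(th),144+q*np.cos(th)) for q in np.linspace(45,90,14)]).astype(np.float32)
        L.append((round(float(th),2),int(cv2.remap(I,P[:,0],P[:,1],1).mean())))
    print(name,L)
E
```

```text
[5.3 3.5] 243.1 err [0.0019 0.0019]
[ -3.6 -14. ] 239.8 err [0.0005 0.0005]
[-9.5  0.6] 160.0 err [0.0016 0.0016]
[ 0.51220248 -0.21230979  0.22095486] 0.00034091050253927597
side0 [(-0.5, 209), (-0.45, 203), (-0.4, 196), (-0.35, 190), (-0.3, 163), (-0.25, 84), (-0.2, 45), (-0.15, 65), (-0.1, 121), (-0.05, 146), (-0.0, 149), (0.05, 144), (0.1, 139)]
scene2 [(-0.5, 206), (-0.45, 191), (-0.4, 165), (-0.35, 124), (-0.3, 89), (-0.25, 78), (-0.2, 80), (-0.15, 104), (-0.1, 136), (-0.05, 154), (-0.0, 178), (0.05, 211), (0.1, 224)]
```

The shut fingertips are ~20 mm above the reported TCP (tip 243 mm at TCP 221 mm), so the pass was too high. Go back behind the lever and retry 25 mm lower.

Call:
{"api": "carry_out", "payload": {
  "moves": [
    [0,0,35,0,0,0,0],
    [-20,8,40,0,0,0,0],
    [-60,22,40,0,0,0,0],
    [-80,30,20,0,0,0,0],
    [-80,30,-27,0,0,0,0]
  ]
}}

```text
time_s: 25.95
tcp_pos: [0.4331, -0.1821, 0.1976]
eef_rot: [-75.9, 89.7, -6.6]
contact_force: [2.5, 0.6, -0.2]
gripper_width: 0.0002
```

Call:
{"api": "carry_out", "payload": {
  "moves": [
    [8,-3,0,0,0,0,0],
    [14,-5,0,0,0,0,0],
    [20,-8,0,0,0,0,0],
    [26,-10,0,0,0,0,0]
  ]
}}

```text
time_s: 26.35
tcp_pos: [0.4607, -0.193, 0.1958]
eef_rot: [135.4, 89.9, -155.4]
contact_force: [0.3, 0.8, -0.3]
gripper_width: 0.0009
```

```bash
python3 -c "from h import *;st()"
```

```text
26.35 tcp [ 0.4607 -0.193   0.1958] fix [  0.3 -51.6] jawang 159.22 toolx [-0.001 -0.001 -1.   ] F [ 0.3  0.8 -0.3] Ff [-0.8  0. ] w 0.0009 j [ -0.   4. -22.   0. -64. -21.]
```

Call:
{"api": "carry_out", "payload": {
  "moves": [
    [5,-2,-1,0,0,0,0],
    [10,-4,-1,0,0,0,0],
    [15,-6,-1,0,0,0,0],
    [19,-7,-1,0,0,0,0]
  ]
}}

```text
time_s: 26.75
tcp_pos: [0.4774, -0.1997, 0.1934]
eef_rot: [113.9, 89.7, -176.9]
contact_force: [-3.5, -0.5, 4.0]
gripper_width: 0.0005
```

```bash
python3 -c "from h import *;st()"
```

```text
26.75 tcp [ 0.4774 -0.1997  0.1934] fix [  0.7 -33.6] jawang 159.22 toolx [-0.004 -0.    -1.   ] F [-3.5 -0.5  4. ] Ff [ 1.7 -3.1] w 0.0005 j [ -1.   6. -20.   0. -64. -20.]
```

Call:
{"api": "carry_out", "payload": {
  "moves": [
    [5,-2,0,0,0,0,0],
    [10,-4,0,0,0,0,0],
    [15,-5,0,0,0,0,0]
  ]
}}

```text
time_s: 27.05
tcp_pos: [0.4923, -0.2047, 0.1935]
eef_rot: [116.3, 89.8, -174.5]
contact_force: [-5.2, -1.1, 3.1]
gripper_width: 0.0005
```

```bash
cat >> h.py <<'E'
def lever():
    f=lambda X,Y,Z:[*(O+RF@np.array([X,Y])/1000),Z/1000]
    for n in("side","scene"):
        I=r.capture(n).max(2);L=[]
        for th in np.arange(-.4,1.75,.05):
            P=proj(n,[f(0,2+q*np.sin(th),144+q*np.cos(th)) for q in np.linspace(40,90,14)]).astype(np.float32)
            L.append((int(cv2.remap(I,P[:,0],P[:,1],1).mean()),round(float(th),2)))
        print(n,"darkest (val,phi)",sorted(L)[:4])
E
python3 -c "
from h import *
st();lever()"
```

```text
27.05 tcp [ 0.4923 -0.2047  0.1935] fix [  0.1 -17.8] jawang 159.22 toolx [-0.004 -0.    -1.   ] F [-5.2 -1.1  3.1] Ff [ 2.8 -4.4] w 0.0005 j [ -1.   8. -18.   0. -64. -19.]
side darkest (val,phi) [(49, -0.0), (51, 0.05), (99, -0.05), (132, -0.25)]
scene darkest (val,phi) [(70, -0.0), (73, -0.05), (97, -0.1), (98, 0.05)]
```

Lever measured at φ ≈ 0 (upright), as predicted. Continue along the arc.

Call:
{"api": "carry_out", "payload": {
  "moves": [
    [7,-2,0,0,0,0,0],
    [13,-5,0,0,0,0,0],
    [20,-7,-1,0,0,0,0],
    [26,-10,-3,0,0,0,0],
    [32,-12,-6,0,0,0,0]
  ]
}}

```text
time_s: 27.65
tcp_pos: [0.5237, -0.2165, 0.1876]
eef_rot: [111.5, 89.7, -179.2]
contact_force: [-7.2, 0.5, 10.2]
gripper_width: 0.0006
```

```bash
python3 -c "
from h import *
st();lever()"
```

```text
27.65 tcp [ 0.5237 -0.2165  0.1876] fix [-0.1 15.7] jawang 159.22 toolx [-0.005 -0.    -1.   ] F [-7.2  0.5 10.2] Ff [ 2.1 -6.9] w 0.0006 j [ -3.  11. -14.   0. -65. -18.]
side darkest (val,phi) [(52, 0.45), (53, 0.5), (64, 0.4), (80, 0.35)]
scene darkest (val,phi) [(77, 0.45), (95, 0.4), (119, 0.5), (133, 0.35)]
```

Call:
{"api": "carry_out", "payload": {
  "moves": [
    [6,-2,-3,0,0,0,0],
    [11,-4,-7,0,0,0,0],
    [17,-6,-12,0,0,0,0],
    [21,-8,-17,0,0,0,0],
    [25,-9,-22,0,0,0,0]
  ]
}}

```text
time_s: 28.25
tcp_pos: [0.5504, -0.2266, 0.1669]
eef_rot: [175.2, 89.9, -115.5]
contact_force: [-5.0, -5.0, 10.7]
gripper_width: 0.0002
```

```bash
python3 -c "
from h import *
st();lever()"
```

```text
28.25 tcp [ 0.5504 -0.2266  0.1669] fix [-0.1 44.2] jawang 159.25 toolx [-0.001 -0.002 -1.   ] F [-5.  -5.  10.7] Ff [ 6.4 -2.9] w 0.0002 j [ -3.  15. -13.   0. -63. -17.]
side darkest (val,phi) [(53, 1.0), (54, 0.95), (60, 0.9), (65, 0.85)]
scene darkest (val,phi) [(75, 0.95), (103, 1.0), (104, 0.9), (123, 0.5)]
```

Call:
{"api": "carry_out", "payload": {
  "moves": [
    [3,-1,-6,0,0,0,0],
    [5,-2,-12,0,0,0,0],
    [8,-3,-18,0,0,0,0],
    [9,-3,-22,0,0,0,0],
    [9,-4,-25,0,0,0,0]
  ]
}}

```text
time_s: 28.85
tcp_pos: [0.5584, -0.229, 0.1395]
eef_rot: [101.7, 89.8, 170.9]
contact_force: [-0.1, -0.3, -0.2]
gripper_width: 0.0005
```

```bash
python3 -c "
from h import *
st();lever()"
```

```text
28.85 tcp [ 0.5584 -0.229   0.1395] fix [-0.8 52.6] jawang 159.22 toolx [-0.004  0.001 -1.   ] F [-0.1 -0.3 -0.2] Ff [0.3 0. ] w 0.0005 j [ -4.  17. -14.  -0. -60. -17.]
side darkest (val,phi) [(45, 1.55), (45, 1.6), (47, 1.5), (51, 1.65)]
scene darkest (val,phi) [(72, 1.6), (80, 1.65), (88, 1.55), (103, 0.85)]
```

Snapped: lever at φ ≈ 1.6 (θ ≈ 1.9) and force zero. Retract and verify numerically.

Call:
{"api": "carry_out", "payload": {
  "moves": [
    [0,0,40,0,0,0,0],
    [0,0,80,0,0,0,0],
    [10,30,110,0,0,0,0],
    [20,70,120,0,0,0,0],
    [35,110,120,0,0,0,0]
  ]
}}

```text
time_s: 29.45
tcp_pos: [0.5942, -0.1185, 0.2632]
eef_rot: [-55.5, 89.9, 13.7]
contact_force: [1.1, -0.7, -0.8]
gripper_width: 0.0005
```

```bash
python3 - <<'E'
from h import *
st();lever()
c=cam("wrist");w=r.capture("wrist");cv2.imwrite("pics/final_w.png",w)
f=lambda X,Y,Z:[*(O+RF@np.array([X,Y])/1000),Z/1000]
g=w.max(2)
# brightness profile along the core's top line (z 81 mm): rear edge of the core
xs=np.arange(-125,-50,5);P=proj("wrist",[f(x,1,78) for x in xs]).astype(np.float32)
print(list(zip(xs.tolist(),[tuple(int(t) for t in v) for v in cv2.remap(w,P[:,0],P[:,1],1)[:,0]])))
m=cv2.inRange(cv2.cvtColor(w,cv2.COLOR_BGR2HSV),(0,0,70),(180,60,200));print(P[[0,-1]].round(0).tolist())
E
```

```text
29.45 tcp [ 0.5942 -0.1185  0.2632] fix [-116.8   46.8] jawang 159.15 toolx [ 0.001  0.    -1.   ] F [ 1.1 -0.7 -0.8] Ff [0.3 1.2] w 0.0005 j [  7.  12.  -3.  -0. -74. -28.]
side darkest (val,phi) [(49, 1.6), (50, 1.55), (51, 1.5), (55, 1.65)]
scene darkest (val,phi) [(78, 1.6), (86, 1.65), (93, 1.55), (119, 1.7)]
[(-125, (130, 182, 228)), (-120, (129, 181, 228)), (-115, (130, 182, 227)), (-110, (131, 183, 228)), (-105, (114, 145, 184)), (-100, (156, 165, 178)), (-95, (155, 164, 177)), (-90, (155, 164, 177)), (-85, (156, 164, 176)), (-80, (133, 142, 155)), (-75, (99, 108, 125)), (-70, (117, 126, 145)), (-65, (116, 125, 142)), (-60, (117, 127, 143)), (-55, (118, 128, 143))]
[[355.0, 181.0], [357.0, 124.0]]
```

```bash
python3 -c "
from plant import r
print(r.close_job())"
```

```text
the job is handed in; nothing more can be done
None
```

The longer core is in the V, up against the stop's button, and clamped with the lever fully home. I handed the job in at about 29.5 s of the 64 s allowed.

**What I did**
- I lifted the core off its cradle and laid it in the V, then slid it under the foot with shut fingers.
- Sliding friction was about 5–6 N. At the button the force rose to about 15 N, so I judge the button to be pressed in 1.5–2 mm.
- I pushed the lever along its arc until it snapped past centre.

**Last checks**
- **Lever:** both fixed cameras put it at about 1.9 rad, which is fully home. It stayed there after the arm withdrew.
- **Core:** its rear end reads about −78 mm in the fixture frame. That puts the front at about +32 mm, inside the possible button range of 20–40 mm. The reading is only good to a few mm, so I could not confirm how far the button is compressed after I let go.
- **Robot:** the gripper is clear of everything and the contact force is back to noise level.

**What went wrong on the way**
- A tilted grip at the cradle was out of reach and closed loosely on top of the core. The core hardly moved, and I gripped it again vertically.
- My first push at the lever slipped over its end, with about 19 N upward on the tool. The shut fingertips sit about 20 mm above the reported TCP. I retried 25 mm lower and it worked.
- Because of that offset, the fingertips pushed the core near its top edge rather than on its axis.

I used all 12 picture views, so the final checks were by number only. I did not look at the finished clamp, or check afterwards that the short core, tin, ring and blue core had stayed put. No move was aimed at any of them.

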